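# Press the measuring module home in the gauge housing

### The job

The black gauge housing held in the vice is ready for its measuring module. Pick the blue module up off the bench, set it in the housing's open pocket lid up, with its green terminal strip at the brass cable-gland end, and press it down past the retaining springs until its lid is flush with the rim. Leave the plug gauges, the deadweight and the copper elbow where they are.

Things in the scene. Friction and masses are not known exactly. Their poses are not given: they have to be found in the camera images.
- module: Measuring module: loose blue plastic block 84 x 40 x 32 mm (x, y, z), about 0.15 kg, lying lid up on the bench. Its flat top is a blue lid with four small steel screws and, over the last 24 mm at the +x end, a green terminal strip with four brass screws. Origin: centre of the underside; x along its length towards the green strip, z up. Grasp across its 40 mm width (y).
- module_top (a point): Centre of the module's flat top face, 32 mm above module's origin, same axes. The top may be pressed anywhere. Only what stands above the housing's rim can be held while the module goes in, so hold it by the top 10 to 14 mm of its sides.
- terminals (a point): Middle of the green terminal strip on the module's top face, 30 mm from its centre towards +x, same axes.
- vice: Steel toolmaker's vice fixed to the bench, holding the housing. Origin on the bench under the housing's centre, axes as the housing's. Bed 30 mm high, 66 mm wide in x, from y = -73 to +117 mm; jaws to 64 mm height, from y = -58 to -28 and +28 to +54 mm; screw head and tommy bar reach y = +140 mm at 43 mm height.
- housing: Black bakelite gauge housing, gripped in the vice, immovable: a block 104 x 56 x 50 mm (x, y, z) with an open pocket in its top. Origin: centre of its underside, 30 mm above the bench; z up, x along its length towards the end with the brass cable gland. The other end has a steel pressure port sticking out 26 mm. Its rim is 80 mm above the bench, 16 mm above the jaws.
- pocket (a point): Centre of the pocket's mouth, level with the housing's rim (50 mm above housing's origin), same axes. The pocket is 88 x 44 mm (x, y), so 2 mm wider than the module all round, straight-walled and 32 mm deep with a flat floor: a module down on the floor is flush with the rim.
- springs (a point): Middle of the pocket, 24 mm below the rim, level with the crests of two steel leaf springs, 34 mm long, that bulge 3.2 mm from the middle of the long walls. The module drops in freely until it rests on the springs, 8 to 12 mm proud; from there it takes roughly 4 to 10 N straight down near its centre to go home, and the springs hold it there.
- gland (a point): Outer end of the brass cable gland (22 mm thick, sticks out 24 mm), on its axis, at the housing's +x end, 76 mm from the housing's centre and 24 mm above its origin.
- gauge_stand: Bystander: wooden block 130 x 44 x 35 mm fixed to the bench with three knurled steel plug gauges standing in it, 111 mm high overall. Origin: centre of its underside.
- deadweight: Bystander: squat black iron deadweight, a disc 80 mm in diameter and about 30 mm high with a small knob, 54 mm high overall, 1.2 kg, loose. Origin: centre of its underside.
- elbow: Bystander: copper pipe elbow lying flat, about 62 x 62 mm and 33 mm high, 0.16 kg, loose. Origin on the bench near the middle of its bend.
Things that resemble listed ones, but are neither listed nor needed, are in the scene too. There is more than one size of the module; the job needs the smallest.

How it is judged:
By the outcome, as a careful person would: the job done as asked, in the order asked, and still so for the second after the job is handed in, with the robot touching nothing.
It also fails if it takes over 43 s, if anything falls off the work surface, if the arm or the gripper's body presses on something with over 40 N, if the wrist force passes 120 N, or if a joint passes its speed limit or range.

### The arm

A 7-joint arm with a two-finger parallel gripper is mounted at the origin on the work surface. World frame = base frame: x ahead of the robot, y to its left, z up, the work surface at z = 0. Lengths are in m, angles in rad, forces in N, time in s.
With the tool pointing down it reaches from about 0.4 to 0.85 m from the base axis. Payload 10.4 kg.
Tool frame: the origin (TCP) lies on the front face of the gripper's body, between the roots of the fingers; the fingertips stand 73 mm ahead of it and the grasp point (between the pads) lies 54 mm ahead of it; z points along the fingers, y is the line along which they close (so a half turn about z gives the same grasp; the last joint's range is limited). The gripper opens to 85 mm and grips with 20 to 120 N. Pads are 22 mm wide; open, the fingers measure 114 mm over their backs; the gripper's body (76 mm by 85 mm) begins 54 mm behind the grasp point. The pads swing forward as they close: fully open they stand 13 mm farther back than shut.
Start: joints at [-1.171, 0.332, -0.065, 1.46, 0.022, 1.35, -0.088], TCP at [0.256, 0.57, 0.304] pointing down, gripper open.
Joint ranges: [-2.6, 2.6], [-0.5, 2.12], [-1.47, 1.34], [0.16, 2.42], [-1.27, 4.41], [0.06, 2.06], [-2.6, 2.6]. Speed limits (rad/s): [2.22, 2.22, 2.79, 2.79, 3.14, 3.14, 3.14].

### API

Orientations are given as a unit quaternion [x, y, z, w].
In Python, from workcell import manip gives the robot as it stands.
- The arm moves only by the shell command python3 -m jog 'ROWS' [FORCE]. ROWS is JSON, a list of rows, each an object with "grip": the gripper command: -1 is fully open, 1 is shut, values between are in proportion; "slide": the shift along the tool's x, y, z in cm, a list of three; "yaw": the turn about the tool's z in rad. A call has 1 to 8 rows; each row shifts and turns the commanded pose from where the row before left it, along the tool's axes as they then stand; what a row does not reach is not made up. A row lasts 1/10 s, in which the tool goes at most 50 mm and 8.59 degrees, less where a joint would pass 70% of its speed; a pose out of reach is approached as far as the arm can. A call with a gripper value outside its range is refused whole. The fingers move at their own pace and stop on an object; FORCE is the grip in N (left out, the last holds). Time passes only in rows, so rows that do not move let the fingers close. It gives the time, the measured TCP pose, the force, the opening and the grip force at its end, in the units of the state.
- manip.get_obs(): the state, without advancing time (a new reading comes with each control period).
- manip.camera(name): name is "side" or "top"; returns the picture (480x640x3 uint8, blue, green, red); there is no depth.
- manip.calibration(name): a dict with "vfov" (degrees; the focal length in pixels is half the picture's height over the tangent of half this angle, whatever the lens; pixels are square), "cx", "cy" (the principal point, pixels), "camera_from_world" (4x4, takes a point from world to camera coordinates). Camera axes: x right, y down, z forward; pixel columns grow to the right and rows downward; lengths in m; the calibration is good to about 2 mm. A picture is of the moment at which its call begins. calibration takes no time and is no camera call.
- manip.hand_in(): hands the job in; it is judged then, once.
Trained networks look in the newest picture that a camera, given by its name, has taken for a name from the list of things; names that differ only in an ending like _2 or _b are one class to them, and where a whole thing is asked for, a point or a joint stands for the part that bears it (a point fixed in the world has none). Each returns a list of dicts, best first, with "conf" (0 to 1); they miss things now and then, are a little off and sometimes report something else, mostly with a low value. They report only what shows in the picture. A call takes as long as a camera call. They do not tell look-alikes from the thing itself.
- manip.masks_of(thing, camera): "region" (480x640 bool, what is visible of it) and "centre" ([column, row] in pixels, amid what is visible of it).
The state is a dict: "clock": time; "joint_pos": joint angles; "joint_velocities": joint speeds; "tau": joint torques, N m; "position": TCP position; "ee_rot": TCP orientation; "ft_force": force on the tool from outside, world axes, zero at the start; "torque": the same for the moment, N m; "grip_width": opening from 0.0 (shut) to 1.0 (fully open); "grasp_force": force on a finger pad.
Only numpy, scipy, OpenCV 4.12 (cv2) and the standard library are available. Lean on these libraries where they do the work, as an engineer would, in place of code of your own. Each camera call takes 0.05 s, during which the arm holds its last target. There are 200 camera calls.

## Working session

There is one attempt and no reset: what is moved stays moved. The work goes in short steps, Python scripts to look and compute and a shell command to move; the robot and the scene stay as the last step left them, time stands still between calls to the robot, and variables do not carry over. Pictures are saved under pics/ and viewed, at most 10 in all, crops included, and the job is handed in when it is done.

```bash
mkdir -p pics; cat > h.py <<'E'
import numpy as np, cv2
from workcell import manip
def ray(cam,px):
    c=manip.calibration(cam); f=240/np.tan(np.radians(c["vfov"])/2)
    T=np.array(c["camera_from_world"]); R=T[:3,:3]
    d=R.T@np.array([(px[0]-c["cx"])/f,(px[1]-c["cy"])/f,1]); return -R.T@T[:3,3],d
def onz(cam,px,z):
    o,d=ray(cam,px); return o+d*(z-o[2])/d[2]
def proj(cam,p):
    c=manip.calibration(cam); f=240/np.tan(np.radians(c["vfov"])/2)
    q=np.array(c["camera_from_world"])@np.append(p,1); return np.array([c["cx"]+f*q[0]/q[2],c["cy"]+f*q[1]/q[2]])
E
python3 - <<'E'
from h import *
np.set_printoptions(precision=3,suppress=True)
for n in("top","side"):
    cv2.imwrite(f"pics/{n}1.png",manip.camera(n)); c=manip.calibration(n);print(n,{k:v for k,v in c.items() if k!="camera_from_world"},ray(n,(320,240)))
    for t in("module","terminals","housing","gland","vice"):
        for r in manip.masks_of(t,n): print(n,t,round(r["conf"],2),r["centre"],r["region"].sum(),onz(n,r["centre"],.032))
o=manip.get_obs();print(o["position"],o["ee_rot"],o["clock"])
E
```

```text
top {'vfov': 47.23217579483066, 'cx': 318.3656819457978, 'cy': 228.73202949140375} (array([ 0.351, -0.081,  1.407]), array([ 0.133,  0.016, -0.991]))
top module 0.97 [168.7, 241.6] 1303 [0.521 0.325 0.032]
top module 0.7 [233.9, 244.1] 564 [0.519 0.159 0.032]
top module 0.61 [237.9, 296.8] 1182 [0.387 0.143 0.032]
top terminals 0.72 [232.5, 239.8] 582 [0.53  0.163 0.032]
top terminals 0.69 [166.2, 240.2] 1291 [0.525 0.332 0.032]
top terminals 0.65 [235.0, 297.9] 1193 [0.384 0.15  0.032]
top housing 0.86 [370.6, 228.3] 1121 [ 0.568 -0.186  0.032]
top gland 0.9 [370.5, 231.8] 1155 [ 0.559 -0.186  0.032]
top vice 0.85 [361.2, 227.1] 2793 [ 0.57  -0.162  0.032]
side {'vfov': 51.84782477328799, 'cx': 318.9280806481526, 'cy': 237.96532315097085} (array([ 0.056, -0.767,  0.925]), array([ 0.413,  0.577, -0.705]))
side module 0.88 [235.7, 181.3] 887 [0.53  0.311 0.032]
side module 0.67 [264.3, 213.5] 555 [0.521 0.139 0.032]
side module 0.57 [219.9, 235.2] 1008 [0.384 0.138 0.032]
side terminals 0.85 [263.0, 212.0] 545 [0.522 0.146 0.032]
side terminals 0.7 [220.3, 235.5] 1024 [0.384 0.136 0.032]
side terminals 0.69 [231.7, 185.1] 998 [0.512 0.303 0.032]
side housing 0.84 [351.4, 270.9] 1374 [ 0.577 -0.167  0.032]
side gland 0.64 [346.2, 269.3] 1326 [ 0.57  -0.156  0.032]
side vice 0.6 [350.8, 273.0] 3012 [ 0.571 -0.172  0.032]
[0.256 0.57  0.304] [0.21  0.978 0.    0.   ] 0.6
```

View pics/top1.png

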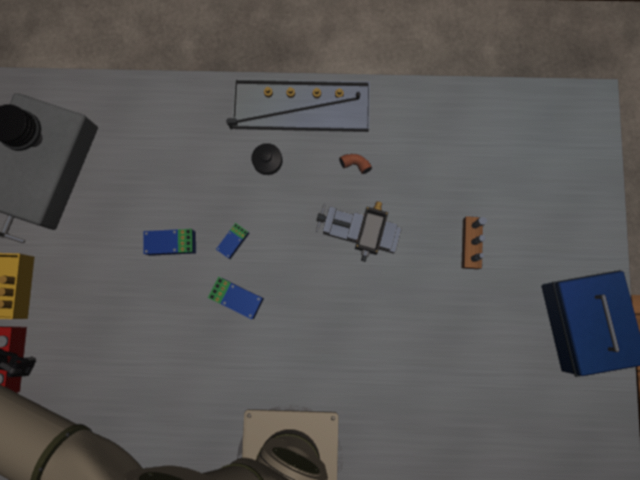

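```bash
python3 - <<'E'
from h import *
im=cv2.imread("pics/top1.png"); a=cv2.resize(im[205:325,130:280],None,fx=5,fy=5,interpolation=cv2.INTER_CUBIC)
cv2.imwrite("pics/crop_mod.png",a)
a=cv2.resize(im[180:280,310:440],None,fx=6,fy=6,interpolation=cv2.INTER_CUBIC)
cv2.imwrite("pics/crop_house.png",a)
E
```

```text
(no output)
```

View pics/crop_mod.png

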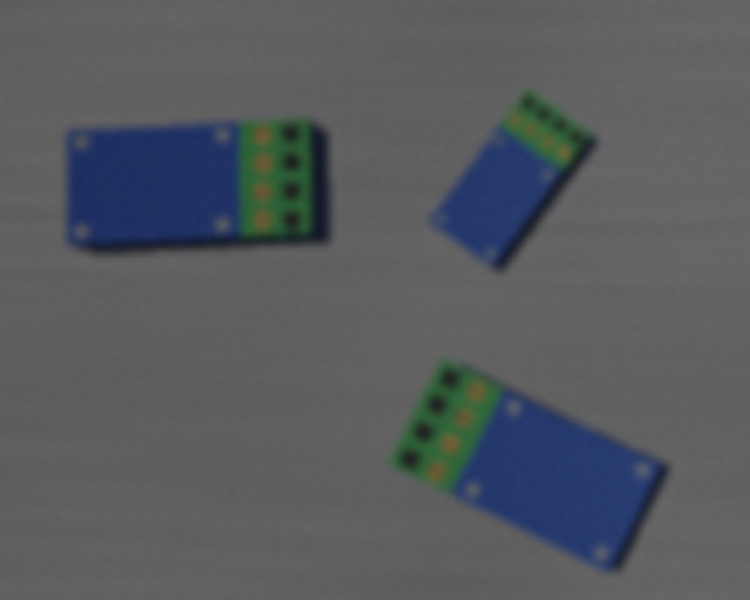

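View pics/crop_house.png

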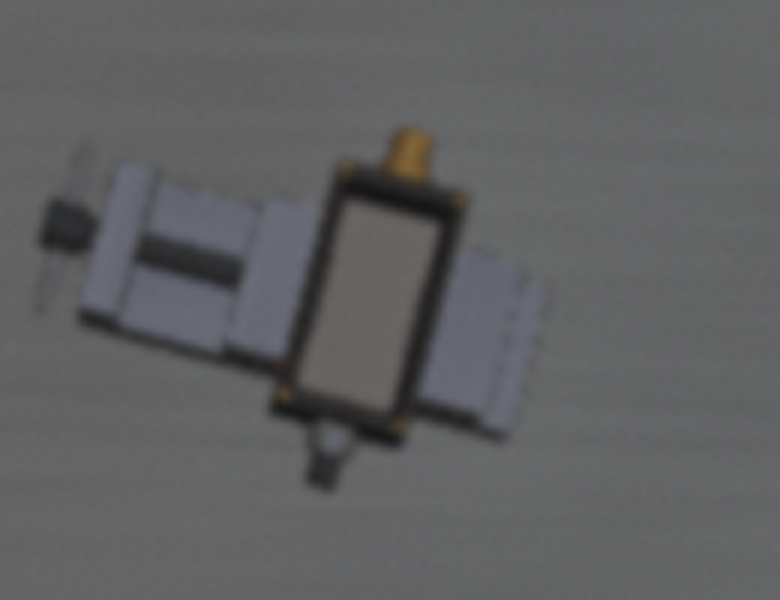

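The candidates are the modules at (169,241), (237,297) and (233,241). The one at (233,241) is about 32 px long, which is about 84 mm. The other two are about 50 px, so it is the smallest and fits the description; the enlarged crop confirms this. Its green strip points up and to the right. The housing centre is at about (371,230), with the brass gland at its top end at (378,206) and the tommy bar to the left.

```bash
cat >> h.py <<'E'
from scipy.optimize import minimize
def box(x,y,th,L,W,z0,z1):
    c,s=np.cos(th),np.sin(th)
    return [[x+c*a-s*b,y+s*a+c*b,z] for a in(-L/2,L/2) for b in(-W/2,W/2) for z in(z0,z1)]
def hullmask(cam,P,k=4):
    p=np.array([proj(cam,q) for q in P]); h=cv2.convexHull(((p+.5)*k-.5).astype(np.float32))
    m=np.zeros((480*k,640*k),np.uint8); cv2.fillConvexPoly(m,np.round(h*16).astype(np.int32),255,shift=4); return cv2.resize(m,(640,480),interpolation=cv2.INTER_AREA)/255.
def fit(masks,x0,L,W,z0,z1):
    def cost(v):
        e=0
        for cam,m in masks.items():
            h=hullmask(cam,box(*v,L,W,z0,z1)); e+=1-np.minimum(h,m).sum()/np.maximum(h,m).sum()
        return e
    S=np.array([x0]+[np.array(x0)+d for d in np.diag([.01,.01,.1])])
    r=minimize(cost,x0,method="Nelder-Mead",options=dict(initial_simplex=S,maxfev=90,xatol=2e-4,fatol=1e-4)); return r.x,r.fun
E
python3 - <<'E'
from h import *
np.set_printoptions(precision=4,suppress=True)
M={}
for n,c in(("top",(234,242)),("side",(264,213))):
    manip.camera(n)
    for r in manip.masks_of("module",n):
        if np.hypot(*(np.array(r["centre"])-c))<8: M[n]=r["region"].astype(float);break
print(M.keys())
for k in M: print(k,fit({k:M[k]},[.525,.16,-.6],.084,.04,0,.032))
print(fit(M,[.525,.16,-.6],.084,.04,0,.032))
# housing rim screws from the top crop -> world at rim
px=np.array([(345,168),(460,200),(400,430),(287,393)])/6+[310,180]-.4
P=np.array([onz("top",p,.08) for p in px]);print(P,P.mean(0))
a=(P[0]+P[1]-P[2]-P[3])[:2];b=(P[0]-P[1]+P[3]-P[2])[:2];print(np.arctan2(a[1],a[0]),np.arctan2(-b[0],b[1]),np.hypot(*a)/2,np.hypot(*b)/2)
im=cv2.imread("pics/side1.png");cv2.imwrite("pics/crop_side.png",cv2.resize(im[225:310,300:410],None,fx=7,fy=7,interpolation=cv2.INTER_CUBIC))
E
```

```text
dict_keys(['top', 'side'])
top (array([ 0.5308,  0.1652, -0.5785]), np.float64(0.06366149347871874))
side (array([ 0.5324,  0.1656, -0.5839]), np.float64(0.04856459493161991))
(array([ 0.5315,  0.1654, -0.5911]), np.float64(0.11843546352371681))
[[ 0.6117 -0.1728  0.08  ]
 [ 0.5995 -0.2199  0.08  ]
 [ 0.5043 -0.1965  0.08  ]
 [ 0.5182 -0.1505  0.08  ]] [ 0.5584 -0.1849  0.08  ]
-0.23744857380027937 -0.2736407257741311 0.09705538469799094 0.04831868217333704
```

View pics/crop_side.png

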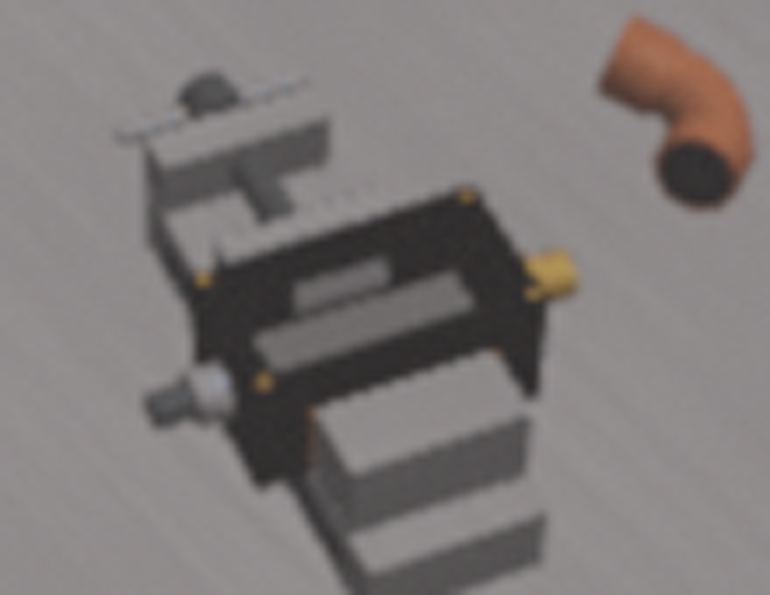

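```bash
python3 -m jog '[{"grip":-1,"slide":[-3,-1.8,0],"yaw":0},{"grip":-1,"slide":[-3,-1.8,0],"yaw":0},{"grip":-1,"slide":[-3,-1.8,0],"yaw":0},{"grip":-1,"slide":[-3,-1.8,0],"yaw":0},{"grip":-1,"slide":[-3,-1.8,0],"yaw":0},{"grip":-1,"slide":[-3,-1.8,0],"yaw":0},{"grip":-1,"slide":[-3,-1.8,0],"yaw":0},{"grip":-1,"slide":[-3,-1.8,0],"yaw":0}]' 40
python3 -m jog '[{"grip":-1,"slide":[-3,-1.8,0],"yaw":0},{"grip":-1,"slide":[-3,-1.8,0],"yaw":0},{"grip":-1,"slide":[-3,-1.8,0],"yaw":0},{"grip":-1,"slide":[-3,-1.8,0],"yaw":0},{"grip":-1,"slide":[-3,-1.8,0],"yaw":0},{"grip":-1,"slide":[0,0,3],"yaw":0.08},{"grip":-1,"slide":[0,0,3],"yaw":0.08},{"grip":-1,"slide":[0,0,0],"yaw":0}]'
cat >> h.py <<'E'
from scipy.spatial.transform import Rotation as Ro
def go(x,y,z,th):
    "slide (cm) in tool axes AFTER yaw, yaw so tool x = th (mod pi)"
    o=manip.get_obs(); R=Ro.from_quat(o["ee_rot"]).as_matrix(); a=np.arctan2(R[1,0],R[0,0])
    d=-(th-a); d=(d+np.pi/2)%np.pi-np.pi/2
    R2=R@Ro.from_euler("z",d).as_matrix()
    print("yaw",round(d,3),"slide cm",(R2.T@(np.array([x,y,z])-o["position"])*100).round(2),"pos",np.round(o["position"],4),"tilt",R[:,2].round(3),"F",np.round(o["ft_force"],1),"w",round(o["grip_width"],3),round(o["grasp_force"],1),"t",round(o["clock"],2))
E
python3 - <<'E'
from h import *
np.set_printoptions(precision=4,suppress=True)
go(.5315,.1654,.094,-.585)
px=np.array([(468,195),(497,355),(263,381),(204,280)])/7+[300,225]-.4
P=np.array([onz("side",p,.08) for p in px]);print(P,P.mean(0))
a=(P[0]+P[1]-P[2]-P[3])[:2];b=(P[0]-P[1]+P[3]-P[2])[:2];print(np.arctan2(a[1],a[0]),np.arctan2(-b[0],b[1]),np.hypot(*a)/2,np.hypot(*b)/2)
E
```

```text
clock: 1.6
position: [0.4169, 0.3389, 0.3041]
ee_rot: [0.21, 0.978, 0.0, 0.0]
ft_force: [1.0, 0.1, -0.4]
grip_width: 1.0
grasp_force: 0.0
clock: 2.4
position: [0.5145, 0.1957, 0.2404]
ee_rot: [0.288, 0.958, -0.002, -0.002]
ft_force: [-1.1, 0.2, 0.0]
grip_width: 1.0
grasp_force: 0.0
yaw 0.001 slide cm [-3.14 -1.51 14.64] pos [0.5145 0.1957 0.2404] tilt [-0.006 -0.003 -1.   ] F [-1.1  0.2  0. ] w 1.0 0.0 t 2.4
[[ 0.6138 -0.176   0.08  ]
 [ 0.5747 -0.2362  0.08  ]
 [ 0.508  -0.1988  0.08  ]
 [ 0.5196 -0.1525  0.08  ]] [ 0.554  -0.1909  0.08  ]
-0.36205867627223315 -0.44408960175385637 0.08598263435367282 0.058959257427727334
```

```bash
python3 -m jog '[{"grip":-1,"slide":[-1.6,-0.8,2],"yaw":0},{"grip":-1,"slide":[-1.5,-0.7,2],"yaw":0},{"grip":-1,"slide":[0,0,3],"yaw":0},{"grip":-1,"slide":[0,0,2.6],"yaw":0},{"grip":-1,"slide":[0,0,0],"yaw":0},{"grip":-1,"slide":[0,0,0],"yaw":0}]'
python3 - <<'E'
from h import *
go(.5315,.1654,.093,-.585)
im=manip.camera("side");cv2.imwrite("pics/s3.png",cv2.resize(im[150:250,200:330],None,fx=6,fy=6,interpolation=cv2.INTER_CUBIC))
E
```

```text
clock: 3.0
position: [0.5342, 0.1675, 0.1495]
ee_rot: [0.286, 0.958, 0.0, 0.0]
ft_force: [-0.2, -0.7, 0.3]
grip_width: 0.998
grasp_force: 0.0
yaw 0.004 slide cm [ 0.12 -0.33  5.65] pos [0.5342 0.1675 0.1495] tilt [ 0.001  0.    -1.   ] F [-0.2 -0.7  0.3] w 0.998 0.0 t 3.0
```

View pics/s3.png

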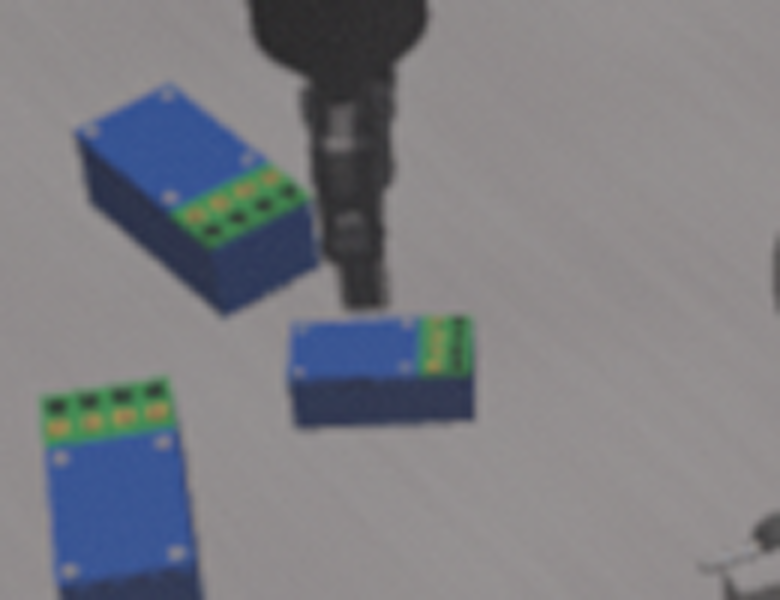

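The gripper is above the module. The near fingertip ends at about (261,201) in the side view, level with the middle of the module.

```bash
python3 - <<'E'
from h import *
p=np.array([.5342,.1675]); y=np.array([np.sin(.585),np.cos(.585)])
for s in(-.0425,-.055):
  for dz in (.06,.073): print(s,dz,proj("side",[*(p+s*y),.1495-dz]))
E
```

```text
-0.0425 0.06 [260.22012917 200.12163741]
-0.0425 0.073 [260.72650739 203.88738587]
-0.055 0.06 [260.0702966  203.21612749]
-0.055 0.073 [260.58120482 206.98595262]
```

```bash
python3 -m jog '[{"grip":-1,"slide":[0.1,-0.3,2],"yaw":0},{"grip":-1,"slide":[0,0,2],"yaw":0},{"grip":-1,"slide":[0,0,1.75],"yaw":0},{"grip":-1,"slide":[0,0,0],"yaw":0},{"grip":1,"slide":[0,0,0],"yaw":0},{"grip":1,"slide":[0,0,0],"yaw":0},{"grip":1,"slide":[0,0,0],"yaw":0},{"grip":1,"slide":[0,0,0],"yaw":0}]' 40
python3 -m jog '[{"grip":1,"slide":[0,0,0],"yaw":0},{"grip":1,"slide":[0,0,0],"yaw":0},{"grip":1,"slide":[0,0,0],"yaw":0}]'
```

```text
clock: 3.85
position: [0.5319, 0.1653, 0.0918]
ee_rot: [0.287, 0.958, 0.001, 0.001]
ft_force: [-1.3, -0.0, 7.0]
grip_width: 0.459
grasp_force: 40.4
clock: 4.15
position: [0.5319, 0.1653, 0.0918]
ee_rot: [0.287, 0.958, 0.001, 0.001]
ft_force: [-0.9, -1.0, 6.7]
grip_width: 0.458
grasp_force: 40.4
```

```bash
python3 -m jog '[{"grip":1,"slide":[0,0,-2],"yaw":0},{"grip":1,"slide":[0,0,-4],"yaw":0},{"grip":1,"slide":[0,0,-4],"yaw":0},{"grip":1,"slide":[0,0,-2],"yaw":0},{"grip":1,"slide":[0,0,0],"yaw":-0.12},{"grip":1,"slide":[0,0,0],"yaw":-0.12},{"grip":1,"slide":[0,0,0],"yaw":-0.1},{"grip":1,"slide":[0,0,0],"yaw":0}]'
python3 - <<'E'
from h import *
go(.5597,-.186,.2,-.245)
E
```

```text
clock: 4.95
position: [0.5312, 0.1649, 0.2107]
ee_rot: [0.12, 0.993, 0.0, 0.0]
ft_force: [-0.2, 0.4, -1.9]
grip_width: 0.458
grasp_force: 41.4
yaw 0.004 slide cm [-11.28 -33.35   1.07] pos [0.5312 0.1649 0.2107] tilt [ 0.  0. -1.] F [-0.2  0.4 -1.9] w 0.458 41.4 t 4.95
```

```bash
python3 -m jog '[{"grip":1,"slide":[-0.8,-2.4,0],"yaw":0},{"grip":1,"slide":[-1.2,-3.6,0],"yaw":0},{"grip":1,"slide":[-1.2,-3.6,0],"yaw":0},{"grip":1,"slide":[-1.2,-3.6,0],"yaw":0},{"grip":1,"slide":[-1.2,-3.6,0],"yaw":0},{"grip":1,"slide":[-1.2,-3.6,0],"yaw":0},{"grip":1,"slide":[-1.2,-3.6,0],"yaw":0},{"grip":1,"slide":[-1.2,-3.6,0],"yaw":0}]'
python3 -m jog '[{"grip":1,"slide":[-1.2,-3.6,0],"yaw":0},{"grip":1,"slide":[-0.8,-2.2,0],"yaw":0},{"grip":1,"slide":[0,0,0],"yaw":0},{"grip":1,"slide":[0,0,0],"yaw":0}]'
python3 - <<'E'
from h import *
np.set_printoptions(precision=4,suppress=True)
go(.5597,-.186,.2,-.245)
im=manip.camera("side");cv2.imwrite("pics/s4f.png",im);cv2.imwrite("pics/s4.png",cv2.resize(im[205:305,290:420],None,fx=6,fy=6,interpolation=cv2.INTER_CUBIC))
# module bottom corners predicted at current tcp
o=manip.get_obs();x,y,z=o["position"];b=z-.092
for P in box(x,y,-.245,.084,.04,b,b+.032): print(np.round(P,3),((proj("side",P)-[290,205]+.5)*6-.5).round())
E
```

```text
clock: 5.75
position: [0.5541, -0.1265, 0.2107]
ee_rot: [0.123, 0.992, 0.0, 0.0]
ft_force: [0.4, 0.9, -1.6]
grip_width: 0.461
grasp_force: 41.4
clock: 6.15
position: [0.5595, -0.1861, 0.2103]
ee_rot: [0.123, 0.992, 0.0, -0.0]
ft_force: [0.2, 0.6, -1.6]
grip_width: 0.456
grasp_force: 41.4
yaw -0.001 slide cm [-0.01  0.02  1.03] pos [ 0.5595 -0.1861  0.2103] tilt [-0.  0. -1.] F [ 0.2  0.6 -1.6] w 0.456 41.4 t 6.15
[ 0.514 -0.194  0.118] [292. 363.]
[ 0.514 -0.194  0.15 ] [292. 304.]
[ 0.524 -0.156  0.118] [248. 291.]
[ 0.524 -0.156  0.15 ] [248. 231.]
[ 0.596 -0.215  0.118] [496. 297.]
[ 0.596 -0.215  0.15 ] [501. 237.]
[ 0.605 -0.176  0.118] [449. 228.]
[ 0.605 -0.176  0.15 ] [453. 168.]
```

View pics/s4.png

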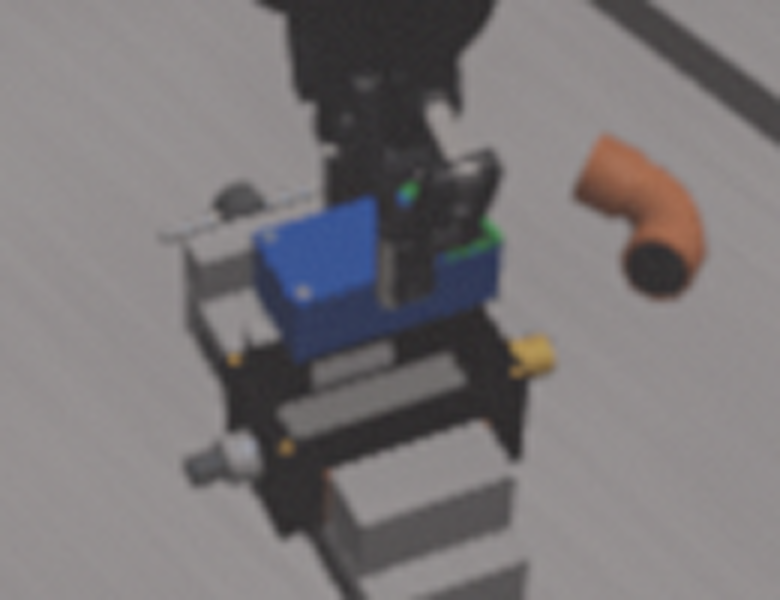

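The side view shows the module held level above the pocket. Its near bottom corners are at crop (300,360) and (497,292), the green strip is on the gland side, and the rim screws are at (234,360), (287,446) and (517,371).

```bash
python3 - <<'E'
from h import *
np.set_printoptions(precision=4,suppress=True)
Q=np.array([(468,195),(530,294),(263,381),(204,280)])/7+[300,225]-.43
P=np.array([onz("side",p,.08) for p in Q]);print(P[:,:2],P.mean(0))
a=(P[0]+P[1]-P[2]-P[3])[:2];b=(P[0]-P[1]+P[3]-P[2])[:2];print(np.arctan2(a[1],a[0]),np.arctan2(-b[0],b[1]),np.hypot(*a)/2,np.hypot(*b)/2)
m=np.array([(300,360),(497,292)])/6+[290,205]-.42
B=[onz("side",p,.118) for p in m];d=B[1]-B[0];th=np.arctan2(d[1],d[0]);print(B,th,np.hypot(*d[:2]),(B[0]+B[1])[:2]/2+.02*np.array([-np.sin(-.245),np.cos(-.245)]))
E
```

```text
[[ 0.6138 -0.1759]
 [ 0.6006 -0.2226]
 [ 0.508  -0.1987]
 [ 0.5196 -0.1523]] [ 0.5605 -0.1874  0.08  ]
-0.24868010048725975 -0.26005436474040183 0.09633587870981034 0.04812103326528636
[array([ 0.5178, -0.1946,  0.118 ]), array([ 0.5977, -0.2127,  0.118 ])] -0.2218428552946963 0.08193899419332513 [ 0.5626 -0.1842]
```

```bash
python3 -m jog '[{"grip":1,"slide":[0,-0.2,1.5],"yaw":0.01},{"grip":1,"slide":[0,0,1.5],"yaw":0},{"grip":1,"slide":[0,0,0.4],"yaw":0},{"grip":1,"slide":[0,0,0],"yaw":0},{"grip":1,"slide":[0,0,0],"yaw":0}]'
python3 - <<'E'
from h import *
go(.5597,-.188,.172,-.253)
im=manip.camera("side");t=manip.camera("top")
a=cv2.resize(im[225:285,310:400],None,fx=8,fy=8,interpolation=cv2.INTER_CUBIC)[:300*2]
b=cv2.resize(t[190:270,330:420],None,fx=7,fy=7,interpolation=cv2.INTER_CUBIC)
cv2.imwrite("pics/s5.png",np.clip(a*1.8,0,255).astype(np.uint8));cv2.imwrite("pics/t5.png",np.clip(b*1.8,0,255).astype(np.uint8))
E
```

```text
clock: 6.7
position: [0.5592, -0.1879, 0.1764]
ee_rot: [0.126, 0.992, 0.0, -0.0]
ft_force: [-0.6, -0.4, -1.9]
grip_width: 0.454
grasp_force: 41.4
yaw 0.0 slide cm [-0.05  0.01  0.44] pos [ 0.5592 -0.1879  0.1764] tilt [-0.  0. -1.] F [-0.6 -0.4 -1.9] w 0.454 41.4 t 6.7
```

View pics/s5.png

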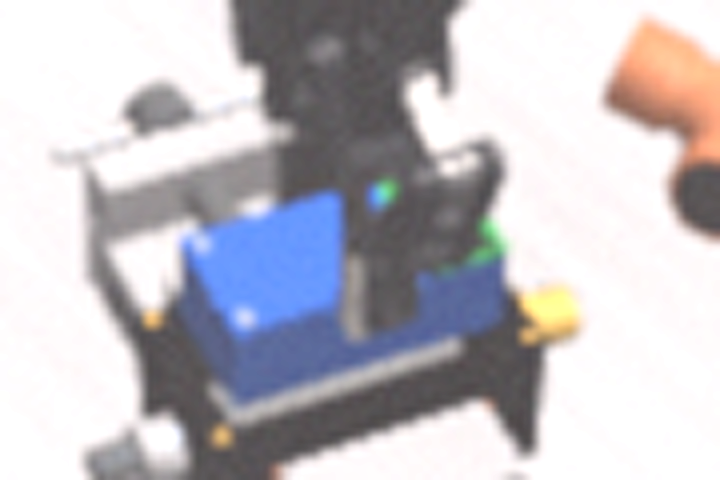

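View pics/t5.png

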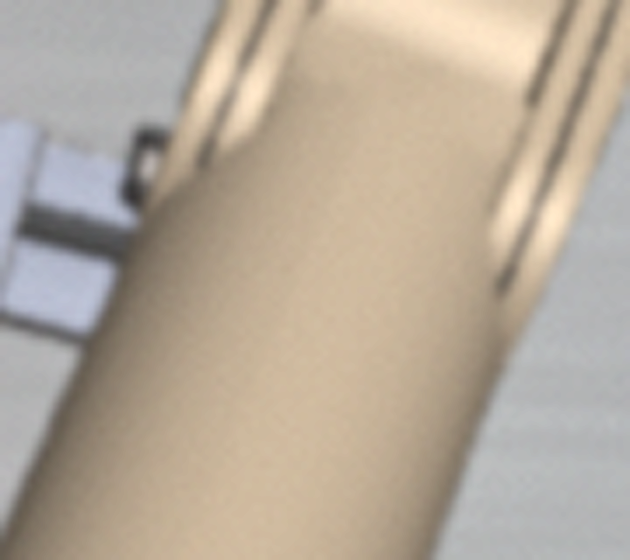

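In the side view the rim screws are at crop (152,320), (222,436) and (528,338). The module's near bottom corners are at (238,403) and (503,330), just above the rim. In the top view the arm hides everything.

```bash
python3 - <<'E'
from h import *
np.set_printoptions(precision=4,suppress=True)
w=lambda p,z: onz("side",np.array(p)/8+[310,225]-.44,z)[:2]
s=[w(p,.08) for p in((152,320),(222,436),(528,338))]; C=(s[0]+s[2])/2
d=s[2]-s[1];e=s[0]-s[1];th=np.arctan2(d[1],d[0]);print("rim",C,th,np.arctan2(-e[0],e[1]),np.hypot(*d),np.hypot(*e))
t=-.253;ux=np.array([np.cos(t),np.sin(t)]);uy=np.array([-ux[1],ux[0]])
for z in(.083,.085):
    A,B=w((238,403),z),w((503,330),z);d=B-A;M=(A+B)/2+.02*uy;print("mod",M,np.arctan2(d[1],d[0]),np.hypot(*d),"rel to rim in housing axes mm",((M-C)@ux*1e3).round(1),((M-C)@uy*1e3).round(1))
E
```

```text
rim [ 0.56   -0.1878] -0.2582543614947323 -0.23288917813056095 0.0955854159881818 0.04829011887900655
mod [ 0.5614 -0.1871] -0.3070110263471573 0.08112975510334629 rel to rim in housing axes mm 1.2 1.0
mod [ 0.5602 -0.1885] -0.30701102634715566 0.08093715401847724 rel to rim in housing axes mm 0.4 -0.6
```

```bash
python3 -m jog '[{"grip":1,"slide":[0,0,0.3],"yaw":0},{"grip":1,"slide":[0,0,0.3],"yaw":0},{"grip":1,"slide":[0,0,0.2],"yaw":0},{"grip":1,"slide":[0,0,0],"yaw":0}]'
```

```text
clock: 7.2
position: [0.559, -0.188, 0.168]
ee_rot: [0.126, 0.992, 0.0, -0.0]
ft_force: [-0.4, -0.3, -1.3]
grip_width: 0.454
grasp_force: 41.4
```

```bash
python3 -m jog '[{"grip":1,"slide":[0,0,0.4],"yaw":0},{"grip":1,"slide":[0,0,0.4],"yaw":0},{"grip":1,"slide":[0,0,0.2],"yaw":0},{"grip":1,"slide":[0,0,0],"yaw":0}]'
```

```text
clock: 7.6
position: [0.559, -0.188, 0.1579]
ee_rot: [0.126, 0.992, 0.0, -0.0]
ft_force: [-0.1, -0.2, -3.2]
grip_width: 0.454
grasp_force: 41.4
```

```bash
python3 -m jog '[{"grip":1,"slide":[0,0,0.2],"yaw":0},{"grip":1,"slide":[0,0,0.2],"yaw":0},{"grip":1,"slide":[0,0,0],"yaw":0}]'; python3 -m jog '[{"grip":1,"slide":[0,0,0.1],"yaw":0},{"grip":1,"slide":[0,0,0],"yaw":0}]'
```

```text
clock: 7.9
position: [0.5592, -0.1878, 0.1542]
ee_rot: [0.126, 0.992, 0.0, -0.0]
ft_force: [-0.1, 0.6, -2.0]
grip_width: 0.456
grasp_force: 41.4
clock: 8.1
position: [0.5594, -0.1877, 0.1534]
ee_rot: [0.126, 0.992, 0.0, 0.0]
ft_force: [0.7, 2.1, -1.1]
grip_width: 0.458
grasp_force: 41.5
```

```bash
python3 -m jog '[{"grip":-0.6,"slide":[0,0,0],"yaw":0},{"grip":-0.6,"slide":[0,0,0],"yaw":0},{"grip":-0.6,"slide":[0,0,0],"yaw":0},{"grip":-0.6,"slide":[0,0,-3],"yaw":0},{"grip":1,"slide":[0,0,-2],"yaw":0},{"grip":1,"slide":[0,0,0],"yaw":0},{"grip":1,"slide":[0,0,0],"yaw":0},{"grip":1,"slide":[0,0,0],"yaw":0}]'
python3 -m jog '[{"grip":1,"slide":[0,0,0],"yaw":0},{"grip":1,"slide":[0,0,0],"yaw":0},{"grip":1,"slide":[0,0,0],"yaw":0}]'
python3 - <<'E'
from h import *
go(.5597,-.1875,.17,-.253)
im=manip.camera("side")
a=cv2.resize(im[225:285,310:400],None,fx=8,fy=8,interpolation=cv2.INTER_CUBIC)
cv2.imwrite("pics/s6.png",np.clip(a*1.8,0,255).astype(np.uint8))
E
```

```text
clock: 8.9
position: [0.5587, -0.1879, 0.2025]
ee_rot: [0.126, 0.992, 0.0, -0.001]
ft_force: [0.6, 0.0, -1.2]
grip_width: 0.119
grasp_force: 0.0
clock: 9.2
position: [0.559, -0.188, 0.203]
ee_rot: [0.126, 0.992, 0.0, -0.0]
ft_force: [0.0, -1.1, 0.6]
grip_width: 0.003
grasp_force: 0.0
yaw 0.0 slide cm [-0.05  0.07  3.3 ] pos [ 0.559 -0.188  0.203] tilt [-0.001  0.    -1.   ] F [ 0.  -1.1  0.6] w 0.003 0.0 t 9.2
```

View pics/s6.png

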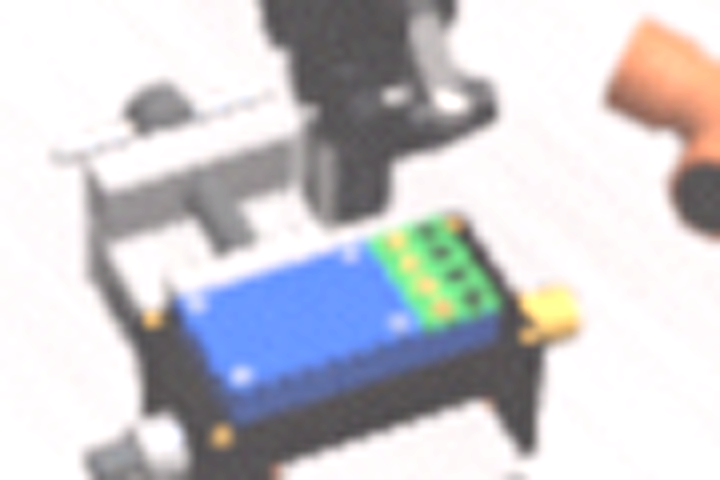

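The module rests level on the springs, about 10 mm proud, with the green strip at the gland end. Next I press it down with closed fingers at the centre.

```bash
python3 -m jog '[{"grip":1,"slide":[-0.05,0.05,1.5],"yaw":0},{"grip":1,"slide":[0,0,1.5],"yaw":0},{"grip":1,"slide":[0,0,0.5],"yaw":0},{"grip":1,"slide":[0,0,0],"yaw":0}]'; python3 -m jog '[{"grip":1,"slide":[0,0,0.3],"yaw":0},{"grip":1,"slide":[0,0,0.3],"yaw":0},{"grip":1,"slide":[0,0,0.3],"yaw":0},{"grip":1,"slide":[0,0,0],"yaw":0}]'
```

```text
clock: 9.65
position: [0.559, -0.1874, 0.1667]
ee_rot: [0.126, 0.992, 0.0, -0.001]
ft_force: [-0.1, 0.0, 0.6]
grip_width: 0.0
grasp_force: 0.0
clock: 10.05
position: [0.56, -0.1879, 0.1596]
ee_rot: [0.126, 0.992, -0.0, 0.0]
ft_force: [-0.0, 0.0, 1.8]
grip_width: -0.001
grasp_force: 0.4
```

```bash
python3 -m jog '[{"grip":1,"slide":[0,0,0.2],"yaw":0},{"grip":1,"slide":[0,0,0.2],"yaw":0},{"grip":1,"slide":[0,0,0],"yaw":0}]'; python3 -m jog '[{"grip":1,"slide":[0,0,0.2],"yaw":0},{"grip":1,"slide":[0,0,0],"yaw":0}]';  python3 -m jog '[{"grip":1,"slide":[0,0,0.2],"yaw":0},{"grip":1,"slide":[0,0,0],"yaw":0}]'
```

```text
clock: 10.35
position: [0.5598, -0.1876, 0.1552]
ee_rot: [0.126, 0.992, 0.0, 0.0]
ft_force: [-0.4, -0.1, 0.2]
grip_width: 0.003
grasp_force: 0.4
clock: 10.55
position: [0.5597, -0.1876, 0.1531]
ee_rot: [0.126, 0.992, 0.0, -0.0]
ft_force: [0.1, -0.4, 0.8]
grip_width: -0.002
grasp_force: 0.4
clock: 10.75
position: [0.5599, -0.1877, 0.1527]
ee_rot: [0.126, 0.992, 0.0, 0.0]
ft_force: [-6.7, 1.8, 17.3]
grip_width: 0.005
grasp_force: 8.5
```

```bash
python3 -m jog '[{"grip":1,"slide":[0,0,0.1],"yaw":0},{"grip":1,"slide":[0,0,0],"yaw":0},{"grip":1,"slide":[0,0,-2],"yaw":0},{"grip":1,"slide":[0,0,-4],"yaw":0},{"grip":1,"slide":[0,0,-4],"yaw":0},{"grip":1,"slide":[0,0,-2],"yaw":0},{"grip":1,"slide":[0,0,0],"yaw":0},{"grip":1,"slide":[0,0,0],"yaw":0}]'
python3 - <<'E'
from h import *
im=manip.camera("side")
a=cv2.resize(im[225:285,310:400],None,fx=8,fy=8,interpolation=cv2.INTER_CUBIC)
cv2.imwrite("pics/s7.png",np.clip(a*1.8,0,255).astype(np.uint8))
E
```

```text
clock: 11.55
position: [0.5596, -0.1874, 0.2699]
ee_rot: [0.126, 0.992, 0.0, -0.0]
ft_force: [-0.3, 0.7, -0.1]
grip_width: -0.002
grasp_force: 0.0
```

View pics/s7.png

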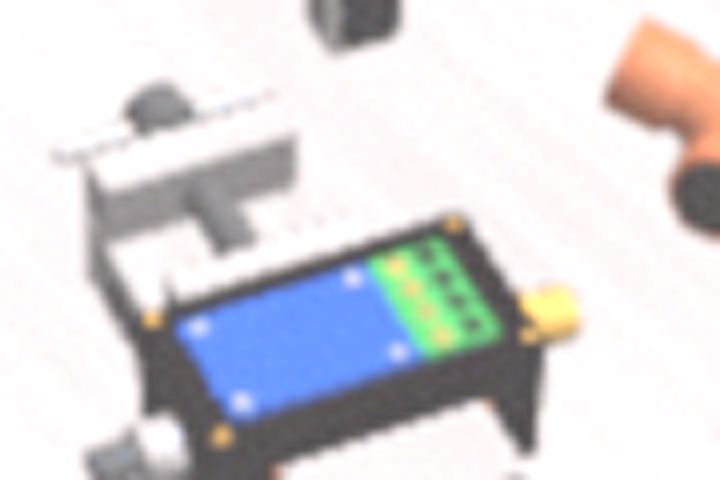

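The lid is flush and level with the rim: no blue side shows, the lid spans crop (178,325) to (500,330), and the green strip is at the gland end.

```bash
python3 -c "
from workcell import manip
print(manip.hand_in())"
```

```text
the job is handed in; nothing more can be done
None
```

The smallest blue module is in the housing pocket, lid up and flush with the rim, with its green strip at the brass gland end; I handed the job in at about 11.6 s, and no verdict came back.

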